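# Turn a pot of brass nuts out onto the balance pan

## Task

Turn the blue pot of brass nuts upside down onto the middle of the balance's steel pan, its rim flat on the pan with all five nuts inside, without spilling nuts from a height or leaning hard on the pan. Then lift the pot straight up, well clear, so that the nuts stay behind in one heap in the middle of the pan, and stand the empty pot mouth down in the middle of the green mat; leave the other things where they are.

Things in the scene. Friction and masses are not known exactly. Their poses are not given: they have to be found in the camera images.
- pot: the square blue plastic parts pot, open at the top, about 90 g empty: 68 x 68 mm outside, 66 mm tall, straight walls 4 mm and floor 3 mm thick (60 x 60 mm inside). Origin at the centre of its outer underside; its z axis points from the floor to the mouth; x and y are square to its flat sides. It starts upright on the bench with the five nuts loose inside.
- pot_mouth (a point): centre of the pot's open mouth, 66 mm from the pot's origin along its z
- pot_mid (a point): centre of the pot, 33 mm from its origin along its z
- pan_centre (a point): centre of the upper face of the balance's square steel pan (130 x 130 x 6 mm, its sides along this point's x and y, a thin grey ring of 34 mm radius printed round the centre). The upper face lies 56 mm above the bench, level, z up.
- pan (a joint): how far the pan is pressed down (m): a stiff spring, about 1 mm for each 2.5 N, stop at 10 mm; pressed more than 6 mm the balance is overloaded
- balance: the white bench balance, fixed to the bench: housing 190 (x) x 170 (y) mm, 42 mm high, display towards its -x side. Origin under the centre of the housing; the pan's centre lies 20 mm from it along its x.
- mat: green square plastic mat fixed on the bench, 140 x 140 x 3 mm; origin at the centre of its underside
- nut0: one of the five brass hexagon nuts, 16 mm across the flats, 8 mm thick, about 11 g; origin at its centre, z along its hole's axis
- nut1: one of the five brass hexagon nuts, 16 mm across the flats, 8 mm thick, about 11 g; origin at its centre, z along its hole's axis
- nut2: one of the five brass hexagon nuts, 16 mm across the flats, 8 mm thick, about 11 g; origin at its centre, z along its hole's axis
- nut3: one of the five brass hexagon nuts, 16 mm across the flats, 8 mm thick, about 11 g; origin at its centre, z along its hole's axis
- nut4: one of the five brass hexagon nuts, 16 mm across the flats, 8 mm thick, about 11 g; origin at its centre, z along its hole's axis
- beaker: bystander: a clear glass beaker, 68 mm across, 90 mm tall; origin at the centre of its underside
- sensor: bystander: a black and blue hand sensor lying flat, 105 x 27 x 18 mm; origin at the centre of its underside
- clamp: bystander: an aluminium boss clamp with one red and one blue knob, 34 x 76 x 30 mm; origin at the centre of its underside
- stopper: bystander: a reddish-brown rubber stopper, 38 mm across, 28 mm tall; origin at the centre of its underside
- bottle: bystander: an amber glass bottle, 60 mm across, 130 mm tall; origin at the centre of its underside
There are look-alikes about, which are no part of the job. Of the things that look like the pot, the smallest one is meant. Of the things that look like the mat, the smaller one is meant.

How it is judged:
By the outcome, as a careful person would: the job done as asked, in the order asked, and still so for the second after the job is handed in, with the robot touching nothing.
It also fails if it takes over 72 s, if anything falls off the work surface, if the arm or the gripper's body presses on something with over 40 N, if the wrist force passes 120 N, or if a joint passes its speed limit or range.

## Robot

A 6-joint arm with a two-finger parallel gripper is mounted at the origin on the work surface. World frame = base frame: x ahead of the robot, y to its left, z up, the work surface at z = 0. Lengths are in mm, angles in rad, forces in N, time in s.
With the tool pointing down it reaches from about 300 to 775 mm from the base axis. Payload 14.6 kg.
Tool frame: the origin (TCP) lies at the very end of the fingers, on their centre line; the grasp point (between the pads) lies 19 mm behind it; z points along the fingers, y is the line along which they close (so a half turn about z gives the same grasp; the last joint's range is limited). The gripper opens to 94 mm and grips with 3 to 60 N. Pads are 16 mm wide; open, the fingers measure 119 mm over their backs; the gripper's body (75 mm by 177 mm) begins 78 mm behind the grasp point.
Start: joints at [1.09, 0.3, 1.521, -0, 1.321, -0.067], TCP at [221.147, 503.571, 205.446] pointing down, gripper open.
Joint ranges: [-3.03, 3.03], [-0.79, 2.21], [0.23, 2.52], [-1.04, 4.18], [0, 3.07], [-2.55, 2.55]. Speed limits (rad/s): [2.22, 2.22, 2.57, 3.14, 3.14, 3.14].

## Interface

Orientations are given as [roll, pitch, yaw] about the fixed x, y, z axes, in that order (R = Rz(yaw) Ry(pitch) Rx(roll)).
In Python, from cell import manip, camera, get_calibration gives the robot as it stands. The module is installed in compiled form; this text tells all that it offers.
- The arm moves only by the tool jog_arm, never from a script. Its argument "plan" is one flat list of numbers, 6 for each row, row after row: the shift along the world's x, y, z in m, then the turn, a rotation vector about the world's x, y, z in degrees. A call has 1 to 20 rows; each row is the pose to reach, as a shift and turn from the pose commanded when the call began; what a row does not reach only later rows make up. A row lasts 1/10 s, in which the tool goes at most 50 mm and 8.59 degrees, less where a joint would pass 70% of its speed; a pose out of reach is approached as far as the arm can. A call with a gripper value outside its range is refused whole. "claw" is the finger opening in m, from 0 to 0.094, set as the call begins (left out, the last holds). The fingers move at their own pace and stop on an object; "force" is the grip in N (left out, the last holds). Time passes only in rows, so rows that repeat a pose let the fingers close. It gives the time, the measured TCP pose, the force, the opening and the grip force at its end, in the units of the state.
- manip.read_state(): the state, without advancing time (a new reading comes with each control period).
- camera(name): name is "scene" or "top"; returns (picture, depth): 384x512x3 uint8, red, green, blue; 384x512 float32, mm along the optical axis (not along the pixel's ray), 0 where there is no reading.
- get_calibration(name): a dict with "fx", "fy", "cx", "cy" (pixels), "origin" and "attitude" of the camera in the world. Camera axes: x right, y down, z forward; pixel columns grow to the right and rows downward; lengths in mm; the calibration is good to about 2 mm. A picture is of the moment at which its call begins. get_calibration takes no time and is no camera call.
- manip.sign_off(): hands the job in; it is judged then, once.
The state is a dict: "clock": time; "joints": joint angles; "qd": joint speeds; "effort": joint torques, N m; "eef_pos": TCP position; "eef_rot": TCP orientation; "wrist_force": force on the tool from outside, world axes, zero at the start; "moment": the same for the moment, N m; "finger_gap": finger opening in mm; "finger_force": force on a finger pad.
Only numpy, scipy, OpenCV 4.12 (cv2) and the standard library are available. Lean on these libraries where they do the work, as an engineer would, in place of code of your own. Each camera call takes 0.05 s, during which the arm holds its last target. There are 200 camera calls.

## Working session

There is one attempt and no reset: what is moved stays moved. The work goes in short steps, Python scripts to look and compute and a tool call to move; the robot and the scene stay as the last step left them, time stands still between calls to the robot, and variables do not carry over. Pictures are saved under pics/ and viewed, at most 10 in all, crops included, and the job is handed in when it is done.

Besides the shell and the picture viewer there is one more tool, called after "Request:" by a JSON object that holds its "fn" and its "kwargs", one argument or row to a line. jog_arm: Moves the arm, as the interface text tells. Its arguments: {"type":"object","properties":{"plan":{"type":"array"},"claw":{"type":"number"},"force":{"type":"number"}},"required":["plan"]}

```bash
mkdir -p pics
cat > h.py <<'E'
import numpy as np, cv2
from cell import manip, camera, get_calibration
from scipy.spatial.transform import Rotation as R
def cal(n):
    c=get_calibration(n); a=np.array(c["attitude"],float)
    M=a if a.shape==(3,3) else R.from_euler('xyz',a).as_matrix()
    return c,M,np.array(c["origin"],float)
def cloud(n,d):
    c,M,o=cal(n); v,u=np.mgrid[:384,:512]
    P=np.stack([(u-c["cx"])/c["fx"]*d,(v-c["cy"])/c["fy"]*d,d],-1)
    return P@M.T+o
def snap(n,tag):
    im,d=camera(n); cv2.imwrite(f"pics/{tag}.png",im[:,:,::-1]); np.save(f"{tag}.npy",d); return im,d
E
python3 - <<'E'
from h import *
for n in("scene","top"):
    print(get_calibration(n)); im,d=snap(n,n+"0")
a=[cv2.imread(f"pics/{n}0.png") for n in("scene","top")]
cv2.imwrite("pics/both0.png",cv2.resize(np.vstack(a),None,fx=.78,fy=.78))
print(manip.read_state())
E
```

```text
{'fx': 367.0268393400715, 'fy': 367.0268393400715, 'cx': 255.03932159015315, 'cy': 194.38200323923573, 'origin': array([872.46634655, 719.93113818, 652.5189045 ]), 'attitude': array([-2.20490105,  0.0103327 ,  2.62573618])}
{'fx': 447.67870317702, 'fy': 447.67870317702, 'cx': 246.07554867434706, 'cy': 196.8592451321114, 'origin': array([ 208.08401964,   38.37581452, 1517.6380078 ]), 'attitude': array([-2.93043574e+00, -3.06343133e-04, -1.53095911e+00])}
{'clock': 0.1, 'joints': array([ 1.09037600e+00,  3.00410544e-01,  1.52153005e+00,  2.39180336e-05,
        1.32069396e+00, -6.65581469e-02]), 'qd': array([-1.70535100e-05, -1.27804338e-03, -2.23426273e-03, -9.82527613e-04,
       -4.59239635e-04, -1.91483869e-03]), 'effort': array([ 7.93696054e-04, -5.32650304e+01, -3.53283334e+01,  7.09290057e-02,
        2.34597491e-02, -3.07264281e-05]), 'eef_pos': array([221.04693865, 503.36444065, 204.94113156]), 'eef_rot': array([-3.14055460e+00, -9.24123471e-05,  2.72772450e+00]), 'wrist_force': array([-0.02438826, -0.4976487 , -0.38090142]), 'moment': array([ 0.00932816,  0.06743331, -0.02605787]), 'finger_force': 0.0, 'finger_gap': 93.54504396366109}
```

View pics/scene0.png

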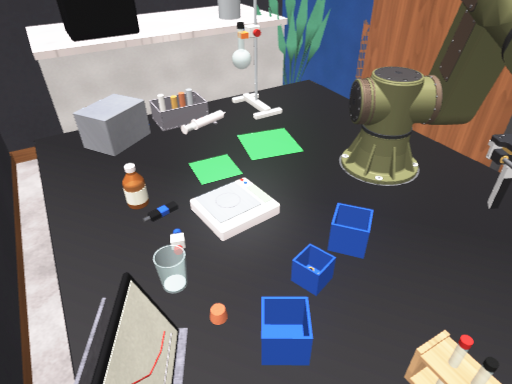

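View pics/top0.png

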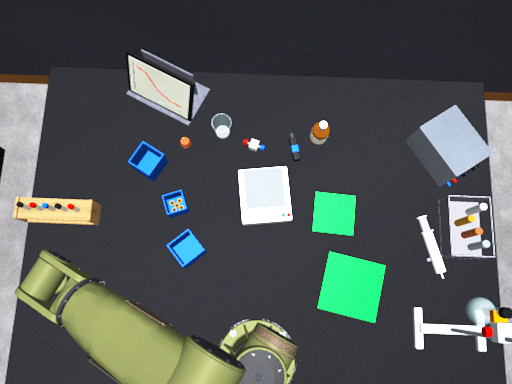

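The pictures show three blue pots; the smallest, with nuts, is at top (175,203) / scene (313,268). The balance pan is at top (265,187) / scene (233,202), and the small mat is at top (334,213) / scene (215,168).

```bash
cat > m.py <<'E'
from h import *
def rect(P,mask,lo,hi,name):
    k=mask&(P[...,2]>lo)&(P[...,2]<hi); q=P[k]
    lab=k.astype(np.uint8)
    r=cv2.minAreaRect(q[:,:2].astype(np.float32))
    print(name,len(q),"z",np.percentile(q[:,2],[5,50,95]).round(1),"c",np.round(r[0],1),"size",np.round(r[1],1),"ang",round(r[2],1))
def win(u,v,w):
    m=np.zeros((384,512),bool); m[v-w:v+w,u-w:u+w]=1; return m
E
python3 - <<'E'
from m import *
for n,pot,pan,mat,others in(("top",(175,203),(265,190),(334,213),[(147,160),(186,248)]),("scene",(313,268),(233,204),(215,168),[(285,330),(351,229)])):
    im=cv2.imread(f"pics/{n}0.png"); P=cloud(n,np.load(n+"0.npy")); b,g,r=[im[...,i].astype(int) for i in range(3)]
    blue=(b>g+50)&(b>r+60); green=(g>b+60)&(g>r+60)
    w=18 if n=="top" else 28
    rect(P,blue&win(*pot,w),50,80,n+" rim"); rect(P,blue&win(*pot,w),20,80,n+" pot")
    for o in others: rect(P,blue&win(*o,30),8,120,n+" other")
    rect(P,green&win(*mat,32),-5,12,n+" mat")
    rect(P,win(*pan,45),30,49,n+" housing"); rect(P,win(*pan,45),51,63,n+" pan")
    nt=~blue&win(*pot,w-8)&(r>b); q=P[nt]; print("nuts",len(q),q.mean(0) if len(q) else 0, np.percentile(q[:,2],[5,50,95]) if len(q) else 0)
    # everything tall
E
python3 - <<'E'
from h import *
a=cv2.imread("pics/top0.png")[150:280,130:360]; b=cv2.imread("pics/scene0.png")[150:300,170:400]
cv2.imwrite("pics/crop1.png",np.vstack([cv2.resize(a,(500,283),interpolation=2),cv2.resize(b,(500,310),interpolation=2)]))
E
```

```text
top rim 138 z [52.2 63.  69.9] c [494.5 286.8] size [69.6 68.2] ang 18.9
top pot 238 z [26.5 56.3 68.6] c [494.5 286.8] size [69.7 68.2] ang 18.7
top other 612 z [12.2 59.5 86.8] c [636.4 389.4] size [91.7 88.9] ang 59.6
top other 377 z [13.2 69.9 87.5] c [344.1 237.4] size [89.2 87.8] ang 40.5
top mat 1662 z [-3.   2.4  8.2] c [ 488.6 -252.7] size [143.6 143.4] ang 85.5
top housing 1329 z [34.4 40.8 47.3] c [579.6  -7.7] size [274.5 169.9] ang 6.8
top pan 1295 z [51.6 55.4 60.4] c [538.5 -15.7] size [172.4 137. ] ang 8.4
nuts 76 [496.10995372 289.89228706   8.70483806] [ 0.78548359  8.82201527 14.70366624]
scene rim 531 z [51.3 61.1 66.2] c [489.2 292.9] size [71.1 69.2] ang 21.4
scene pot 1227 z [22.7 46.3 65.8] c [452.6 279.2] size [149.2  70. ] ang 20.5
scene other 2445 z [17.4 56.1 84.8] c [631.7 396.7] size [86.6 86.8] ang 59.6
scene other 1850 z [16.6 55.9 84.9] c [371.7 268.1] size [184.2  90.9] ang 37.1
scene mat 1056 z [0.1 2.3 4.7] c [ 417.5 -276.6] size [333.2 184.2] ang 22.3
scene housing 1330 z [32.7 40.9 43.3] c [533.1  -5.1] size [190.7 171.9] ang 6.6
scene pan 1452 z [53.2 55.3 57.2] c [552.7  -4.1] size [130.  132.2] ang 6.8
nuts 8 [476.73693808 273.11087151  10.55454681] [ 9.78188977 10.53468537 11.34589344]
```

View pics/crop1.png

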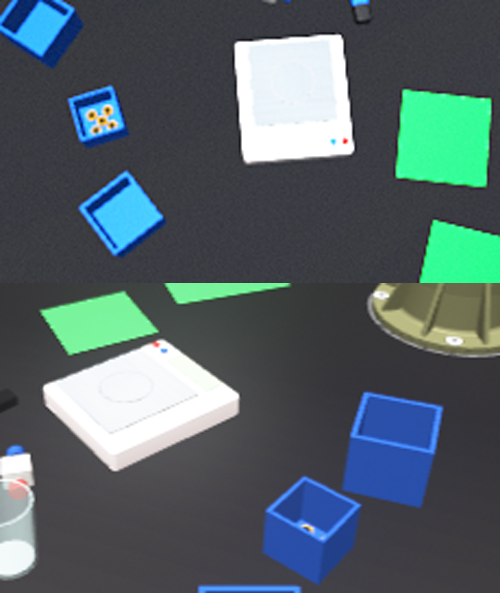

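The enlarged crops show the pot rim outline in both views and the ring on the pan, at about top (264,188) and scene (228,200). I'll triangulate these.

```bash
cat >> h.py <<'E'
def ray(n,u,v):
    c,M,o=cal(n); return o, M@np.array([(u-c["cx"])/c["fx"],(v-c["cy"])/c["fy"],1.])
def tri(pt,ps):
    A=np.zeros((3,3));b=np.zeros(3)
    for n,p in(("top",pt),("scene",ps)):
        o,d=ray(n,*p); d=d/np.linalg.norm(d); K=np.eye(3)-np.outer(d,d); A+=K;b+=K@o
    return np.linalg.solve(A,b)
def onz(n,u,v,z):
    o,d=ray(n,u,v); return (o+d*(z-o[2])/d[2])[:2]
E
python3 - <<'E'
from h import *
T=lambda x,y:(130+x/2.174,150+y/2.177)
S=lambda x,y:(170+x/2.174,150+(y-283)/2.067)
top=[T(*p) for p in((69,101),(114,87),(126,130),(82,146))]; sc=[S(*p) for p in((307,478),(360,510),(316,541),(265,517))]
# rim corners at z=66
a=np.array([onz("top",*p,66) for p in top]); b=np.array([onz("scene",*p,66) for p in sc]); print(a.round(0),a.mean(0),"\n",b.round(0),b.mean(0))
print("pot mouth tri",tri(np.mean(top,0),np.mean(sc,0)).round(1))
print("ring",tri(T(291,82),S(126,386)).round(1),onz("top",*T(291,82),56),onz("scene",*S(126,386),56))
mt=[(402,90),(490,98),(485,187),(397,178)]; ms=[(40,312),(124,291),(158,331),(70,354)]
a=np.array([onz("top",*T(*p),3) for p in mt]); b=np.array([onz("scene",*S(*p),3) for p in ms])
print("mat",a.mean(0),b.mean(0),tri(np.mean([T(*p) for p in mt],0),np.mean([S(*p) for p in ms],0)))
# wrist angles for horizontal d at 97deg
Z=lambda t:R.from_euler('z',t,degrees=True);Y=lambda t:R.from_euler('y',t,degrees=True)
for q1,q23 in((-25,100),(-35,120)):
  for s in(1,-1):
    d=Z(97).apply([1,0,0]); y=s*Z(7).apply([1,0,0]); x=np.cross(y,d); Rt=R.from_matrix(np.c_[x,y,d])
    W=(Y(q23).inv()*Z(q1).inv()*Rt*Z(90).inv()); print(q1,q23,s,W.as_euler('ZYZ',degrees=True).round(0))
E
```

```text
[[509. 330.]
 [534. 263.]
 [468. 240.]
 [441. 305.]] [488.11580839 284.3662513 ] 
 [[469. 254.]
 [452. 319.]
 [515. 331.]
 [539. 280.]] [493.68693668 296.20107489]
pot mouth tri [488.6 287.6  54.9]
ring [553.6  -6.9  54.9] [555.04417289  -7.91963238] [552.83671883  -4.04402441]
mat [ 486.8458213  -253.07298058] [ 484.75506566 -245.05338299] [ 484.89495644 -252.73317625   -2.50981736]
-25 100 1 [ 84. 121. -12.]
-25 100 -1 [ 84. 121. 168.]
-35 120 1 [ 66. 125. -38.]
-35 120 -1 [ 66. 125. 142.]
```

Request:
{"fn": "jog_arm", "kwargs": {
  "plan": [0.034, -0.027, 0, 0, 0, 5.5, 0.068, -0.054, 0, 0, 0, 11, 0.101, -0.08, 0, 0, 0, 16.4, 0.135, -0.107, 0, 0, 0, 21.9, 0.169, -0.134, 0, 0, 0, 27.3, 0.202, -0.161, -0.01, 0, 0, 32.8, 0.236, -0.188, -0.03, 0, 0, 38.2, 0.27, -0.214, -0.045, 0, 0, 43.7, 0.27, -0.214, -0.055, 0, 0, 43.7, 0.27, -0.214, -0.055, 0, 0, 43.7, 0.27, -0.214, -0.055, 0, 0, 43.7],
  "claw": 0.094,
  "force": 25
}}

```text
clock: 1.2
eef_pos: [490.6, 290.2, 150.7]
eef_rot: [3.142, -0.0, -2.793]
wrist_force: [1.2, 0.0, 0.9]
finger_gap: 94.0
finger_force: 0.0
```

Run:
```python
from h import *
s=manip.read_state(); print(s["clock"],s["eef_pos"],s["eef_rot"],s["joints"],s["wrist_force"])
a,_=snap("top","t1"); b,_=snap("scene","s1")
cv2.imwrite("pics/c2.png",np.hstack([cv2.resize(a[160:250,130:220,::-1],(400,400),interpolation=2),cv2.resize(b[200:320,260:380,::-1],(400,400),interpolation=2)]))
```

```text
1.2 [490.59368454 290.17636096 150.69232676] [ 3.14150169e+00 -2.00372390e-04 -2.79289262e+00] [ 4.69820502e-01  3.92997636e-01  1.52747087e+00  1.21877927e-04
  1.22131206e+00 -1.44971759e+00] [1.18310561 0.04498223 0.86385671]
```

View pics/c2.png

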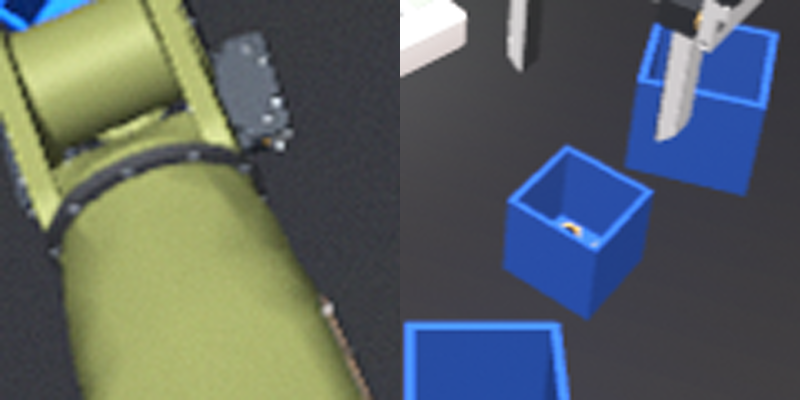

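The close scene view shows the rim corners at about (310.4,244.1), (335.9,257), (318.8,274.4) and (292.4,260.3). The finger tips are at about (296,221) and (340.4,241.4).

Run:
```python
from h import *
a=np.array([onz("scene",*p,66) for p in((310.4,244.1),(335.9,257),(318.8,274.4),(292.4,260.3))]);print(a.round(1),a.mean(0))
for i in range(4):
    e=a[(i+1)%4]-a[i]; print(np.hypot(*e).round(1),np.degrees(np.arctan2(e[1],e[0])).round(1))
t=np.array([onz("scene",*p,151) for p in((296,221),(340.4,241.4))]);print(t,t.mean(0))
```

```text
[[469.8 252.7]
 [445.8 313.1]
 [508.4 333.9]
 [533.3 273.6]] [489.33132388 293.31085033]
65.0 111.7
66.0 18.5
65.3 -67.6
66.9 -161.8
[[512.92926695 249.43870825]
 [472.99330742 343.74931475]] [492.96128718 296.5940115 ]
```

Request:
{"fn": "jog_arm", "kwargs": {
  "plan": [-0.002, 0, -0.03, 0, 0, 0, -0.002, 0, -0.06, 0, 0, 0, -0.002, 0, -0.09, 0, 0, 0, -0.002, 0, -0.11, 0, 0, 0, -0.002, 0, -0.12, 0, 0, 0, -0.002, 0, -0.129, 0, 0, 0, -0.002, 0, -0.129, 0, 0, 0, -0.002, 0, -0.129, 0, 0, 0]
}}

```text
clock: 2.1
eef_pos: [489.5, 290.0, 22.4]
eef_rot: [3.141, 0.001, -2.792]
wrist_force: [-0.3, -0.1, -0.2]
finger_gap: 93.8
finger_force: 0.0
```

Request:
{"fn": "jog_arm", "kwargs": {
  "plan": [0, 0, 0, 0, 0, 0, 0, 0, 0, 0, 0, 0, 0, 0, 0, 0, 0, 0, 0, 0, 0, 0, 0, 0, 0, 0, 0, 0, 0, 0, 0, 0, 0, 0, 0, 0, 0, 0, 0, 0, 0, 0, 0, 0, 0, 0, 0],
  "claw": 0.06,
  "force": 20
}}

```text
validation failed for argument at $.pl...
```

Request:
{"fn": "jog_arm", "kwargs": {
  "plan": [0, 0, 0, 0, 0, 0, 0, 0, 0, 0, 0, 0, 0, 0, 0, 0, 0, 0, 0, 0, 0, 0, 0, 0, 0, 0, 0, 0, 0, 0, 0, 0, 0, 0, 0, 0, 0, 0, 0, 0, 0, 0, 0, 0, 0, 0, 0, 0],
  "claw": 0.06,
  "force": 20
}}

```text
clock: 2.9
eef_pos: [489.2, 289.6, 21.7]
eef_rot: [3.142, 0.0, -2.793]
wrist_force: [-0.6, -0.6, 5.4]
finger_gap: 67.8
finger_force: 20.0
```

Request:
{"fn": "jog_arm", "kwargs": {
  "plan": [0, 0, 0.02, 0, 0, 0, 0, 0, 0.05, 0, 0, 0, 0, 0, 0.08, 0, 0, 0, 0, -0.01, 0.09, 0, 0, -1, 0.007, -0.03, 0.09, 0, 0, -2, 0.013, -0.056, 0.09, 0, 0, -3, 0.02, -0.084, 0.09, 0, 0, -4, 0.026, -0.112, 0.09, 0, 0, -5, 0.032, -0.14, 0.09, 0, 0, -6, 0.038, -0.168, 0.09, 0, 0, -7, 0.044, -0.196, 0.09, 0, 0, -8, 0.05, -0.222, 0.09, 0, 0, -9.5, 0.055, -0.245, 0.09, 0, 0, -11, 0.06, -0.265, 0.09, 0, 0, -12, 0.063, -0.28, 0.09, 0, 0, -13, 0.064, -0.29, 0.088, 0, 0, -13.3, 0.0645, -0.296, 0.085, 0, 0, -13.3, 0.0645, -0.296, 0.08, 0, 0, -13.3, 0.0645, -0.296, 0.08, 0, 0, -13.3]
}}

```text
clock: 4.8
eef_pos: [553.1, -5.9, 100.4]
eef_rot: [3.141, -0.001, -3.024]
wrist_force: [0.3, -0.4, -1.5]
finger_gap: 68.2
finger_force: 20.0
```

Run:
```python
from h import *
s=manip.read_state(); print(s["clock"],s["eef_pos"],s["eef_rot"],s["joints"],s["wrist_force"],s["finger_gap"])
b,_=snap("scene","s2"); t,_=snap("top","t2")
cv2.imwrite("pics/c3.png",np.hstack([cv2.resize(b[120:260,160:300,::-1],(400,400),interpolation=2),cv2.resize(t[120:260,190:330,::-1],(400,400),interpolation=2)]))
```

```text
4.8 [553.09653529  -5.9307335  100.43330371] [ 3.14123668e+00 -1.45247775e-03 -3.02425447e+00] [-7.69735859e-02  4.15658228e-01  1.62272157e+00  7.70260304e-05
  1.10470674e+00 -1.76514250e+00] [ 0.25233133 -0.38809672 -1.45696708] 68.18489255991287
```

View pics/c3.png

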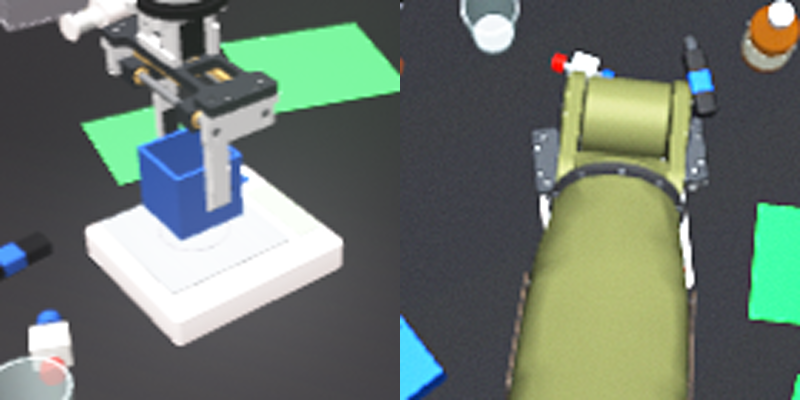

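The pot is held over the middle of the pan: in the left half of the picture it is at (190,185), just above the ring. Next I'll set it down gently, and fit the arm's geometry from the poses so far.

Request:
{"fn": "jog_arm", "kwargs": {
  "plan": [0, 0, -0.01, 0, 0, 0, 0, 0, -0.015, 0, 0, 0, 0, 0, -0.018, 0, 0, 0, 0, 0, -0.02, 0, 0, 0, 0, 0, -0.022, 0, 0, 0, 0, 0, -0.023, 0, 0, 0, 0, 0, -0.023, 0, 0, 0]
}}

```text
clock: 5.6
eef_pos: [553.6, -6.5, 78.4]
eef_rot: [-3.142, 0.0, -3.025]
wrist_force: [-0.1, -0.8, -1.1]
finger_gap: 67.6
finger_force: 20.0
```

Run:
```python
from h import *
s=manip.read_state(); print(s["eef_pos"],s["joints"],s["wrist_force"])
D=[([1.090376,.3004105,1.52153,0,1.320694],[221.1,503.5,205.2]),([.4698205,.392998,1.527471,0,1.221312],[490.6,290.18,150.7]),([-.0769736,.415658,1.622722,0,1.104707],[553.1,-5.93,100.4]),(s["joints"],s["eef_pos"])]
from scipy.optimize import least_squares
for q,p in D:
    c,sn=np.cos(q[0]),np.sin(q[0]); print("lat",(-sn*p[0]+c*p[1]).round(1),"r",(c*p[0]+sn*p[1]).round(1),"q23",q[1]+q[2])
def f(x):
    o=[]
    for q,p in D:
        r=np.cos(q[0])*p[0]+np.sin(q[0])*p[1]; a=q[1]+q[2]
        o+=[x[0]*np.sin(q[1])+x[1]*np.sin(a)+x[2]*np.cos(a)-r, x[3]+x[0]*np.cos(q[1])+x[1]*np.cos(a)-x[2]*np.sin(a)-p[2]]
    return np.r_[o,x[2]*.001]
x=least_squares(f,[400,400,0,100]).x; print(x,f(x).round(1))
```

```text
[553.64465568  -6.4505755   78.41087389] [-7.77863910e-02  4.44784621e-01  1.63851346e+00 -3.58994517e-05
  1.05827869e+00 -1.76532087e+00] [-0.05264214 -0.75666036 -1.10971002]
lat 36.6 r 548.7 q23 1.8219405000000002
lat 36.6 r 568.8 q23 1.920469
lat 36.6 r 551.9 q23 2.03838
lat 36.6 r 552.5 q23 2.083298083901622
[423.07936052 447.64184505  40.48636145 -48.66630964] [ 0.  -0.2 -0.1  0.1  0.3  0.1 -0.2  0.   0. ]
```

```bash
cat > k.py <<'E'
from h import *
from scipy.optimize import least_squares
LO=np.array([-3.03,-.79,.23,-1.04,0,-2.55]);HI=np.array([3.03,2.21,2.52,4.18,3.07,2.55])
Z=lambda t:R.from_euler('z',t);Y=lambda t:R.from_euler('y',t)
def fk(q,Lt,H=None):
    H=Lt-48.67 if H is None else H
    A=Z(q[0]); B=A*Y(q[1]+q[2]); p=np.array([0,0,H])+A.apply([0,36.6,0])+(A*Y(q[1])).apply([0,0,423.08])+B.apply([40.49,0,447.64])
    W=B*Z(q[3])*Y(q[4])*Z(q[5])
    return p+W.apply([0,0,Lt]), W*Z(np.pi/2)
def pose(az,s,el=0):  # d azimuth deg, closing sign
    a=np.radians(az);e=np.radians(el); d=np.array([np.cos(a)*np.cos(e),np.sin(a)*np.cos(e),np.sin(e)]); y=s*np.array([np.sin(a),-np.cos(a),0]); return R.from_matrix(np.c_[np.cross(y,d),y,d])
def ik(p,Rt,Lt,q0):
    f=lambda q:np.r_[(fk(q,Lt)[0]-p)/100,(Rt.inv()*fk(q,Lt)[1]).as_rotvec()]
    r=least_squares(f,q0,bounds=(LO-3,HI+3)); return r.x,np.abs(r.fun).max()
E
python3 - <<'E'
from k import *
for Lt in(300,360,420):
  for az in(67,82,97,112,127):
    p=np.array([553.6,-6,84.]); o=[]
    for s in(1,-1):
      x,e=ik(p,pose(az,s),Lt,[-.4,.6,1.7,1.4,2.,-.4 if s>0 else 2.4]); o.append((np.degrees(x).round(0),round(e,3),bool(((x>LO)&(x<HI)).all())))
    print(Lt,az,o)
E
```

```text
300 67 [(array([-37.,  54.,  98.,  78.,  96., -63.]), np.float64(0.0), True), (array([-37.,  54.,  98.,  78.,  96., 117.]), np.float64(0.0), True)]
300 82 [(array([-34.,  59.,  85.,  68., 105., -57.]), np.float64(0.0), True), (array([-34.,  59.,  85.,  68., 105., 123.]), np.float64(0.0), True)]
300 97 [(array([-30.,  64.,  72.,  61., 115., -53.]), np.float64(0.0), True), (array([-30.,  64.,  72.,  61., 115., 127.]), np.float64(0.0), True)]
300 112 [(array([-26.,  70.,  58.,  55., 126., -50.]), np.float64(0.0), True), (array([-26.,  70.,  58.,  55., 126., 130.]), np.float64(0.0), True)]
300 127 [(array([-21.,  76.,  45.,  50., 137., -49.]), np.float64(0.0), True), (array([-21.,  76.,  45.,  50., 137., 131.]), np.float64(0.0), True)]
360 67 [(array([-43.,  63.,  92.,  72.,  99., -66.]), np.float64(0.0), True), (array([-43.,  63.,  92.,  72.,  99., 114.]), np.float64(0.0), True)]
360 82 [(array([-39.,  68.,  77.,  64., 108., -58.]), np.float64(0.0), True), (array([-39.,  68.,  77.,  64., 108., 122.]), np.float64(0.0), True)]
360 97 [(array([-34.,  74.,  60.,  58., 118., -53.]), np.float
[... 433 characters left out ...]
.]), np.float64(0.0), True), (array([-49.,  71.,  84.,  66., 101., 113.]), np.float64(0.0), True)]
420 82 [(array([-44.,  77.,  66.,  60., 111., -59.]), np.float64(0.0), True), (array([-44.,  77.,  66.,  60., 111., 121.]), np.float64(0.0), True)]
420 97 [(array([-38.,  86.,  45.,  57., 123., -50.]), np.float64(0.0), True), (array([-38.,  86.,  45.,  57., 123., 130.]), np.float64(0.0), True)]
420 112 [(array([-32., 100.,  13.,  62., 138., -36.]), np.float64(0.0), False), (array([-32., 100.,  13.,  62., 138., 144.]), np.float64(0.0), False)]
420 127 [(array([-29., 107.,  -5.,  64., 144., -28.]), np.float64(0.138), False), (array([-29., 107.,  -5.,  64., 144., 152.]), np.float64(0.138), False)]
```

Request:
{"fn": "jog_arm", "kwargs": {
  "plan": [0, 0, 0, 0, 0, 0, 0, 0, 0, 0, 0, 0, 0, 0, 0, 0, 0, 0, 0, 0, 0, 0, 0, 0, 0, 0, 0, 0, 0, 0, 0, 0, 0.02, 0, 0, 0, 0, 0, 0.05, 0, 0, 0, 0, 0, 0.09, 0, 0, 0, 0, 0, 0.12, 0, 0, -8, 0.002, -0.02, 0.13, 0, 0, -16, 0.003, -0.03, 0.13, 0, 0, -24, 0.005, -0.05, 0.13, 0, 0, -32, 0.007, -0.06, 0.13, 0, 0, -40, 0.008, -0.07, 0.13, 0, 0, -48, 0.009, -0.08, 0.13, 0, 0, -56, 0.01, -0.09, 0.13, 0, 0, -64, 0.011, -0.1, 0.13, 0, 0, -72, 0.012, -0.106, 0.13, 0, 0, -80, 0.013, -0.11, 0.13, 0, 0, -88, 0.013, -0.11, 0.13, 0, 0, -90],
  "claw": 0.094
}}

```text
clock: 7.6
eef_pos: [566.7, -116.9, 208.3]
eef_rot: [-3.141, -0.0, 1.682]
wrist_force: [-0.6, 0.5, 0.5]
finger_gap: 94.1
finger_force: 0.0
```

Request:
{"fn": "jog_arm", "kwargs": {
  "plan": [0, 0, 0, 7.94, 0.93, 0, 0, 0, 0, 15.9, 1.87, 0, 0, 0, 0, 23.8, 2.8, 0, 0, 0, 0, 31.8, 3.73, 0, 0, 0, 0, 39.7, 4.67, 0, 0, 0, 0, 47.7, 5.6, 0, 0, 0, 0, 55.6, 6.53, 0, 0, 0, 0, 63.6, 7.47, 0, 0, 0, 0, 71.5, 8.4, 0, 0, 0, 0, 79.4, 9.34, 0, 0, 0, 0, 89.4, 10.5, 0, 0, 0, 0, 89.4, 10.5, 0, 0, 0, 0, 89.4, 10.5, 0]
}}

```text
clock: 8.9
eef_pos: [566.7, -116.3, 207.4]
eef_rot: [-2.204, -1.569, 0.751]
wrist_force: [-0.4, -0.1, 0.3]
finger_gap: 94.3
finger_force: 0.0
```

Run:
```python
from k import *
s=manip.read_state(); print(s["clock"],s["eef_pos"],s["joints"].round(3),s["wrist_force"])
print(R.from_euler('xyz',s["eef_rot"]).as_matrix().round(3))
for Lt in(280,300,320,340,360,400): print(Lt,fk(s["joints"],Lt)[0].round(0))
b,_=snap("scene","s3")
t,_=snap("top","t3")
cv2.imwrite("pics/c4.png",np.hstack([cv2.resize(b[90:290,120:320,::-1],(400,400),interpolation=2),cv2.resize(t[120:260,190:330,::-1],(400,400),interpolation=2)]))
```

```text
8.9 [ 566.66040565 -116.32167056  207.44725982] [-0.623  0.948  1.151  1.138  2.192 -0.668] [-0.40728471 -0.09354622  0.25596004]
[[ 0.002  0.993 -0.117]
 [ 0.001  0.117  0.993]
 [ 1.    -0.002 -0.001]]
280 [ 565. -107.  217.]
300 [563. -87. 237.]
320 [560. -67. 257.]
340 [558. -47. 277.]
360 [556. -27. 297.]
400 [551.  12. 337.]
```

View pics/c4.png

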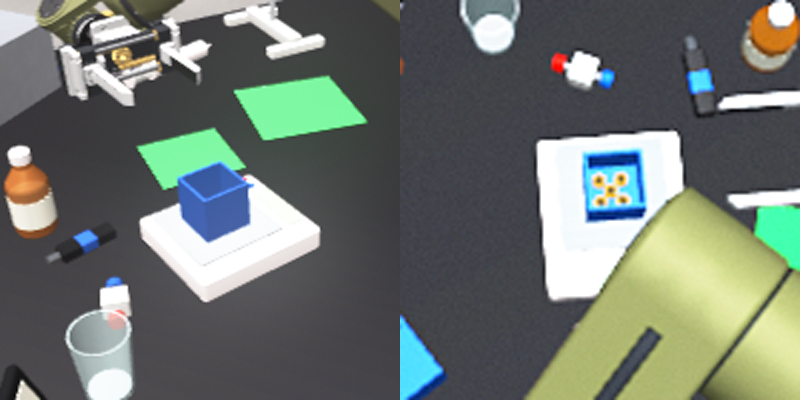

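Both views show the pot standing upright on the pan with all five nuts in it, and the horizontal gripper behind it at the upper left. I'll check that the pot is centred relative to the pan.

```bash
python3 - <<'E'
from m import *
im=cv2.imread("pics/s3.png"); P=cloud("scene",np.load("s3.npy")); b,g,r=[im[...,i].astype(int) for i in range(3)]
blue=(b>g+50)&(b>r+60); w=win(232,190,26)
rect(P,blue&w,112,130,"rim"); rect(P,blue&w,60,130,"pot"); rect(P,~blue&win(233,204,45),52,60,"pan"); rect(P,~blue&win(233,204,50),36,46,"housing")
im=cv2.imread("pics/t3.png"); T=lambda x,y:(190+(x-400)/2.857,120+y/2.857)
print([onz("top",*T(x,y),122).round(0) for x,y in((583,152),(642,150),(645,218),(588,223))], [onz("top",*T(x,y),42).round(0) for x,y in((538,141),(679,131))])
E
python3 - <<'E'
from h import *
im=cv2.imread("pics/t3.png");cv2.imwrite("pics/c5.png",cv2.resize(im[160:232,232:304],(576,576),interpolation=2))
E
```

```text
rim 259 z [112.5 118.2 121.9] c [554.   -3.3] size [69.8 70.6] ang 6.2
pot 1016 z [ 65.4  98.3 120.6] c [554.1  -3. ] size [69.8 71.1] ang 6.4
pan 756 z [52.7 54.5 56.2] c [552.8  -3.5] size [130.3 132.1] ang 7.1
housing 1104 z [37.6 41.  43.4] c [532.6  -3.5] size [189.8 169.7] ang 6.2
[array([586.,  27.]), array([591., -39.]), array([513., -45.]), array([504.,  19.])] [array([619.,  81.]), array([638., -87.])]
```

View pics/c5.png

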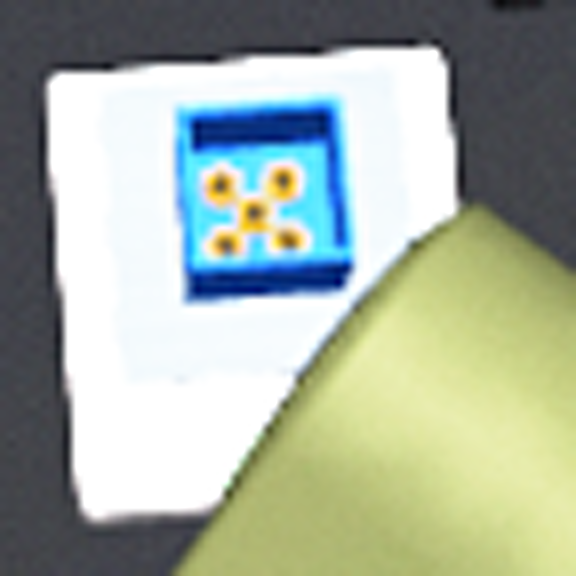

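The enlarged view shows five nuts lying flat in the pot, which stands on the pan within about 1.5 mm of its middle. I'll lower the gripper and drive it in horizontally.

Request:
{"fn": "jog_arm", "kwargs": {
  "plan": [0, 0, -0.03, 0, 0, 0, 0, 0, -0.06, 0, 0, 0, 0, 0, -0.09, 0, 0, 0, 0, 0, -0.11, 0, 0, 0, 0, 0, -0.12, 0, 0, 0, 0, 0, -0.1235, 0, 0, 0, 0, 0, -0.1235, 0, 0, 0, -0.002, 0.02, -0.1235, 0, 0, 0, -0.005, 0.045, -0.1235, 0, 0, 0, -0.008, 0.07, -0.1235, 0, 0, 0, -0.01, 0.09, -0.1235, 0, 0, 0, -0.012, 0.105, -0.1235, 0, 0, 0, -0.0128, 0.111, -0.1235, 0, 0, 0, -0.0128, 0.111, -0.1235, 0, 0, 0, -0.0128, 0.111, -0.1235, 0, 0, 0]
}}

```text
clock: 10.5
eef_pos: [554.1, -6.1, 85.2]
eef_rot: [1.969, -1.57, 2.86]
wrist_force: [0.7, 0.5, 0.1]
finger_gap: 94.1
finger_force: 0.0
```

Request:
{"fn": "jog_arm", "kwargs": {
  "plan": [0, 0, 0, 0, 0, 0, 0, 0, 0, 0, 0, 0, 0, 0, 0, 0, 0, 0, 0, 0, 0, 0, 0, 0, 0, 0, 0, 0, 0, 0, 0, 0, 0, 0, 0, 0, 0, 0, 0, 0, 0, 0, 0, 0, 0, 0, 0, 0],
  "claw": 0.06,
  "force": 30
}}

```text
clock: 11.3
eef_pos: [553.8, -5.4, 84.9]
eef_rot: [-0.515, -1.57, -0.939]
wrist_force: [-0.3, -0.7, -0.2]
finger_gap: 67.9
finger_force: 30.0
```

Run:
```python
from k import *
s=manip.read_state(); print(s["clock"],s["eef_pos"],s["joints"].round(3),s["wrist_force"],s["finger_gap"],s["finger_force"])
q=s["joints"]; Lt=270; print(fk(q,Lt)[0])
# tumble table: shift of the tool axis from now, s=+x' dir 6.7deg
A0=s["eef_pos"]; h=A0[2]-56.; k=66-h; sd=np.array([np.cos(np.radians(6.7)),np.sin(np.radians(6.7)),0])
d=np.array([-sd[1],sd[0],0]); Rt0=R.from_euler('xyz',s["eef_rot"])
for th in list(range(0,181,10)):
    t=np.radians(th); ph=t-np.pi/2
    L=max(0,12.5*np.cos(ph)-(k-8)*np.sin(ph))+3
    As=-34-k*np.sin(t)-34*np.cos(t); Az=56+L-k*np.cos(t)+34*np.sin(t)
    p=A0+As*sd; p[2]=Az
    if th<60: p=A0+np.array([0,0,1])*min(45,th*4.)
    x,e=ik(p,R.from_rotvec(d*t)*Rt0,Lt,q); q=x
    print(th,"L%.1f"%L,"shift",((p-A0)).round(1),"rotvec",(d*th).round(1),np.degrees(x).round(0),bool(((x>LO)&(x<HI)).all()),round(e,3))
```

```text
11.3 [553.83099515  -5.41653313  84.93272882] [-0.495  1.039  1.339  1.102  1.979 -0.906] [-0.26132577 -0.67264904 -0.18449372] 67.89094774599731 29.995623528957367
[553.40155072  -5.77556895  84.67662625]
0 L32.1 shift [0. 0. 0.] rotvec [-0.  0.  0.] [-28.  60.  77.  63. 113. -52.] True 0.0
10 L33.8 shift [ 0.  0. 40.] rotvec [-1.2  9.9  0. ] [-28.  55.  78.  64. 115. -39.] True 0.0
20 L34.6 shift [ 0.  0. 45.] rotvec [-2.3 19.9  0. ] [-28.  55.  78.  64. 115. -29.] True 0.0
30 L34.4 shift [ 0.  0. 45.] rotvec [-3.5 29.8  0. ] [-28.  55.  78.  64. 115. -19.] True 0.0
40 L33.3 shift [ 0.  0. 45.] rotvec [-4.7 39.7  0. ] [-28.  55.  78.  64. 115.  -9.] True 0.0
50 L31.3 shift [ 0.  0. 45.] rotvec [-5.8 49.7  0. ] [-28.  55.  78.  64. 115.   1.] True 0.0
60 L28.4 shift [-82.5  -9.7  10.3] rotvec [-7.  59.6  0. ] [-33.  53.  90.  57. 113.   0.] True 0.0
70 L24.7 shift [-79.9  -9.4  15. ] rotvec [-8.2 69.5  0. ] [-33.  53.  90.  57. 113.  11.] True 0.0
80 L20.4 shift [-75.9  -8.9  18.5] rotvec [-9.3 79.5  0. ] [-33.  52.  89.  57. 113.  22.] True 0.0
90 L15.5 shift [-70.6  -8.3  20.6] ro
[... 287 characters left out ...]
 [-48.8  -5.7  22. ] rotvec [-14.  119.2   0. ] [-31.  54.  85.  60. 114.  64.] True 0.0
130 L3.0 shift [-40.3  -4.7  23.9] rotvec [-15.2 129.1   0. ] [-30.  54.  84.  61. 114.  75.] True 0.0
140 L3.0 shift [-31.6  -3.7  24.3] rotvec [-16.3 139.    0. ] [-30.  55.  83.  61. 114.  86.] True 0.0
150 L3.0 shift [-22.9  -2.7  23.2] rotvec [-17.5 149.    0. ] [-30.  55.  81.  62. 114.  97.] True 0.0
160 L3.0 shift [-14.6  -1.7  20.5] rotvec [-18.7 158.9   0. ] [-29.  56.  80.  63. 114. 108.] True 0.0
170 L3.0 shift [-6.9 -0.8 16.5] rotvec [-19.8 168.8   0. ] [-29.  57.  79.  63. 114. 118.] True 0.0
180 L3.0 shift [ 0.  -0.  11.1] rotvec [-21.  178.8   0. ] [-28.  58.  77.  63. 114. 129.] True 0.0
```

Every step of the tumble is within range. First I'll lift the pot, tilt it to 80° in the air, and bring its lower rim edge close over the pan.

Request:
{"fn": "jog_arm", "kwargs": {
  "plan": [0, 0, 0.02, 0, 0, 0, 0, 0, 0.04, 0, 0, 0, 0, 0, 0.045, -0.7, 6, 0, -0.005, -0.0006, 0.045, -1.4, 11.9, 0, -0.012, -0.0014, 0.045, -2.1, 17.9, 0, -0.02, -0.0023, 0.045, -2.8, 23.8, 0, -0.028, -0.0033, 0.045, -3.5, 29.8, 0, -0.036, -0.0042, 0.045, -4.2, 35.8, 0, -0.044, -0.0052, 0.045, -4.9, 41.7, 0, -0.052, -0.0061, 0.045, -5.6, 47.7, 0, -0.06, -0.007, 0.045, -6.3, 53.6, 0, -0.067, -0.0079, 0.045, -7, 59.6, 0, -0.072, -0.0085, 0.042, -7.7, 65.5, 0, -0.075, -0.0088, 0.037, -8.4, 71.5, 0, -0.076, -0.0089, 0.03, -9, 76.5, 0, -0.076, -0.0089, 0.024, -9.3, 79.5, 0, -0.0759, -0.0089, 0.02, -9.3, 79.5, 0, -0.0759, -0.0089, 0.0185, -9.3, 79.5, 0, -0.0759, -0.0089, 0.0185, -9.3, 79.5, 0]
}}

```text
clock: 13.2
eef_pos: [477.9, -14.3, 103.3]
eef_rot: [-1.57, -0.175, 0.116]
wrist_force: [0.3, -0.7, -0.9]
finger_gap: 68.1
finger_force: 30.0
```

Run:
```python
from k import *
s=manip.read_state(); print(s["clock"],s["eef_pos"],np.degrees(s["joints"]).round(0),s["wrist_force"],s["finger_gap"],s["finger_force"])
b,_=snap("scene","s4")
cv2.imwrite("pics/c6.png",cv2.resize(b[120:260,160:300,::-1],(560,560),interpolation=2))
```

```text
13.2 [477.93779388 -14.29926155 103.34701193] [-33.  52.  89.  57. 113.  21.] [ 0.32509494 -0.65878935 -0.88229236] 68.14819693838042 29.995363354682922
```

View pics/c6.png

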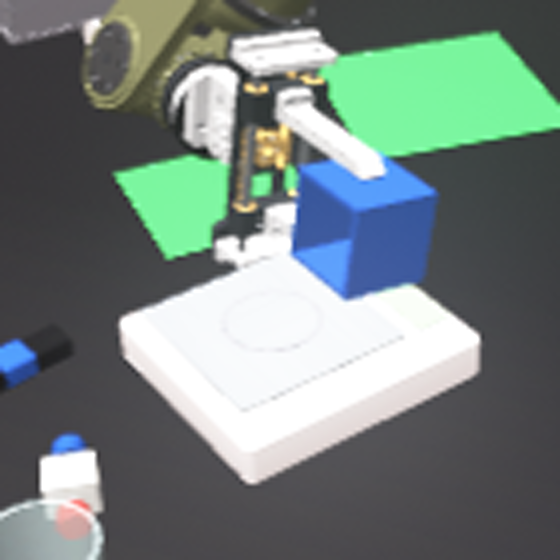

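The picture shows the pot on its side, mouth toward +x, with its lower rim edge over the left part of the pan. The gripper body is clear of the housing. Next I'll roll it slowly over the rim edge.

Request:
{"fn": "jog_arm", "kwargs": {
  "plan": [0.0025, 0.0003, 0.0012, -0.6, 5, 0, 0.0053, 0.0006, 0.0021, -1.2, 9.9, 0, 0.0068, 0.0008, 0.0024, -1.5, 12.4, 0, 0.0084, 0.001, 0.0026, -1.8, 14.9, 0, 0.01, 0.0012, 0.0027, -2, 17.4, 0, 0.0117, 0.0014, 0.0028, -2.3, 19.9, 0, 0.0135, 0.0016, 0.0027, -2.6, 22.3, 0, 0.0153, 0.0018, 0.0026, -2.9, 24.8, 0, 0.0172, 0.002, 0.0024, -3.2, 27.3, 0, 0.0191, 0.0022, 0.0022, -3.5, 29.8, 0, 0.021, 0.0025, 0.0024, -3.8, 32.3, 0, 0.023, 0.0027, 0.0026, -4.1, 34.8, 0, 0.025, 0.003, 0.003, -4.4, 37.2, 0, 0.0271, 0.0032, 0.0035, -4.7, 39.7, 0, 0.0292, 0.0034, 0.0041, -5, 42.2, 0, 0.0313, 0.0037, 0.0047, -5.3, 44.7, 0, 0.0334, 0.004, 0.0051, -5.5, 47.2, 0, 0.0356, 0.0042, 0.0054, -5.8, 49.7, 0, 0.0378, 0.0045, 0.0056, -6.1, 52.1, 0, 0.0399, 0.0047, 0.0057, -6.4, 54.6, 0]
}}

```text
clock: 15.25
eef_pos: [518.0, -9.6, 109.5]
eef_rot: [-1.571, 0.786, 0.116]
wrist_force: [-0.1, -0.2, -1.5]
finger_gap: 67.7
finger_force: 30.0
```

Run:
```python
from k import *
s=manip.read_state(); print(s["clock"],s["eef_pos"],np.degrees(s["joints"]).round(0),s["wrist_force"],s["finger_gap"],s["finger_force"])
b,_=snap("scene","s5")
cv2.imwrite("pics/c7.png",cv2.resize(b[150:250,180:280,::-1],(600,600),interpolation=2))
```

```text
15.25 [517.96473242  -9.61201976 109.45192698] [-30.  54.  83.  61. 114.  81.] [-0.10978334 -0.22911247 -1.46086034] 67.72549796537734 29.994674921035767
```

View pics/c7.png

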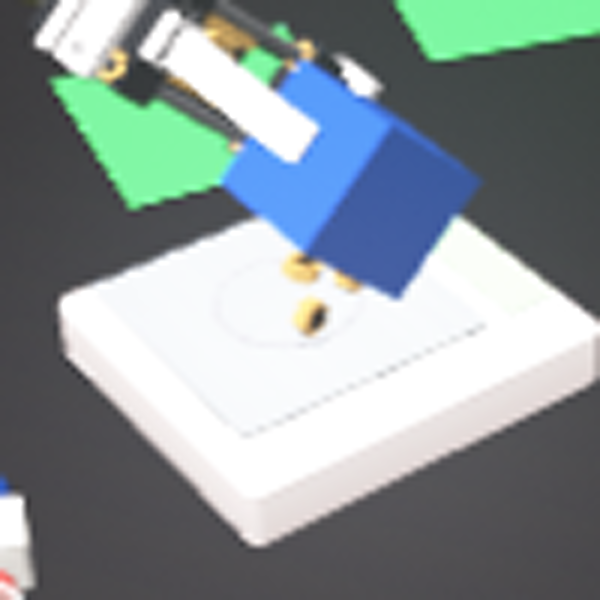

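Nuts have come out at (300,268), (348,283) and (312,317) in the crop, and the last may be on edge. I'll check that it lies inside the footprint.

Run:
```python
from h import *
c=np.array([552.8,-3.5]); a=np.radians(6.9); M=np.array([[np.cos(a),np.sin(a)],[-np.sin(a),np.cos(a)]])
for p in((312,317),(300,268),(348,283)):
    uv=(180+p[0]/6,150+p[1]/6); w=onz("scene",*uv,62); print(uv,w.round(1),"pan frame",(M@(w-c)).round(1))
P=cloud("scene",np.load("s5.npy")); im=cv2.imread("pics/s5.png").astype(int); m=(im[...,2]>im[...,0]+50); m[:185]=0; m[230:]=0; m[:,:222]=0;m[:,250:]=0
q=P[m]; x=np.c_[(q[:,:2]-c)@M.T,q[:,2]]; print(len(q),x.min(0),x.max(0)); v,u=np.where(m); k=(v>197)&(u<236); print(x[k[:]].round(0))
```

```text
(232.0, 202.83333333333334) [552.6  20.4] pan frame [ 2.7 23.8]
(230.0, 194.66666666666666) [541.  -14.8] pan frame [-13.1  -9.8]
(238.0, 197.16666666666666) [527.5   6.2] pan frame [-24.   12.7]
44 [-25.92240139 -30.49804655  56.12459797] [12.29448746 28.04880303 73.23229813]
[[ 8. 23. 73.]
 [ 5. 24. 73.]
 [ 2. 24. 71.]
 [ 0. 26. 72.]
 [ 8. 23. 70.]
 [ 6. 25. 70.]
 [ 3. 26. 70.]
 [ 1. 26. 68.]
 [10. 21. 67.]
 [ 9. 24. 68.]
 [ 8. 27. 69.]
 [12. 24. 66.]
 [10. 25. 66.]
 [ 8. 28. 67.]
 [11. 27. 64.]
 [ 8. 28. 63.]
 [ 9. 28. 60.]]
```

The standing nut, at pan-frame (6, 25), is inside the footprint, whose inner wall is at 30. I'll close the rest promptly.

Request:
{"fn": "jog_arm", "kwargs": {
  "plan": [0.0069, 0.0008, -0.0001, -0.9, 7.9, 0, 0.0139, 0.0016, -0.0012, -1.9, 15.9, 0, 0.0205, 0.0024, -0.0034, -2.8, 23.8, 0, 0.0268, 0.0031, -0.0064, -3.8, 31.8, 0, 0.0325, 0.0038, -0.0102, -4.7, 39.7, 0, 0.0359, 0.0042, -0.0131, -5.3, 44.7, 0, 0.0359, 0.0042, -0.0131, -5.3, 44.7, 0, 0.0359, 0.0042, -0.0131, -5.3, 44.7, 0]
}}

```text
clock: 16.1
eef_pos: [553.6, -5.4, 96.2]
eef_rot: [-2.002, 1.568, -0.314]
wrist_force: [0.2, 0.4, -0.3]
finger_gap: 67.8
finger_force: 30.0
```

Run:
```python
from k import *
s=manip.read_state(); print(s["clock"],s["eef_pos"],np.degrees(s["joints"]).round(0),s["wrist_force"],s["finger_gap"],s["finger_force"])
print(R.from_euler('xyz',s["eef_rot"]).as_matrix().round(3))
b,_=snap("scene","s6")
cv2.imwrite("pics/c8.png",cv2.resize(b[150:250,180:280,::-1],(600,600),interpolation=2))
```

```text
16.1 [553.61658131  -5.44386281  96.20615409] [-28.  58.  77.  63. 114. 129.] [ 0.22430936  0.3857283  -0.33671025] 67.80460424497366 29.994997680187225
[[ 0.003 -0.993 -0.116]
 [-0.001 -0.116  0.993]
 [-1.    -0.003 -0.001]]
```

View pics/c8.png

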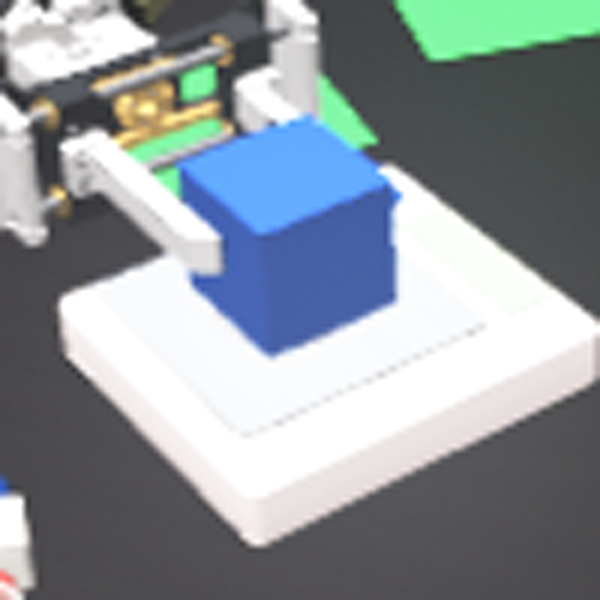

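The picture shows the pot inverted over the pan with no nut outside it. I'll lower the last 3 mm.

Request:
{"fn": "jog_arm", "kwargs": {
  "plan": [0, 0, -0.001, 0, 0, 0, 0, 0, -0.002, 0, 0, 0, 0, 0, -0.0025, 0, 0, 0, 0, 0, -0.003, 0, 0, 0, 0, 0, -0.003, 0, 0, 0, 0, 0, -0.003, 0, 0, 0]
}}

```text
clock: 16.75
eef_pos: [553.7, -5.5, 93.0]
eef_rot: [2.785, 1.569, -1.811]
wrist_force: [-0.2, -1.0, -0.3]
finger_gap: 67.9
finger_force: 30.0
```

Run:
```python
from m import *
s=manip.read_state(); print(s["clock"],s["eef_pos"],s["wrist_force"],s["moment"])
im=cv2.imread("pics/s6.png"); P=cloud("scene",np.load("s6.npy")); b,g,r=[im[...,i].astype(int) for i in range(3)]
blue=(b>g+50)&(b>r+60); w=win(228,190,30)
rect(P,blue&w,112,130,"floor"); rect(P,blue&w,57,130,"pot"); rect(P,~blue&win(233,204,45),52,60,"pan")
P2=cloud("scene",camera("scene")[1]); rect(P2,blue&w,112,130,"floor now")
```

```text
16.75 [553.74722148  -5.45361013  93.0326594 ] [-0.22426615 -0.95696698 -0.33345855] [-0.64146128 -0.02145649  0.04671368]
floor 522 z [114.2 124.3 126.1] c [550.3  -2.6] size [68.8 71.4] ang 6.4
pot 1012 z [ 65.8 113.7 125.9] c [553.7 -40. ] size [ 69.9 146.9] ang 4.9
pan 796 z [53.  55.  56.9] c [552.5  -4.4] size [131.5 132.6] ang 6.5
floor now 491 z [114.2 121.2 123. ] c [550.4  -3.4] size [69.2 70.9] ang 6.6
```

Request:
{"fn": "jog_arm", "kwargs": {
  "plan": [0, 0, -0.0003, 0, 0, 0, 0, 0, -0.0006, 0, 0, 0, 0, 0, -0.0006, 0, 0, 0, 0, 0, -0.0006, 0, 0, 0, 0, 0, -0.0006, 0, 0, 0]
}}

```text
clock: 17.3
eef_pos: [553.8, -5.4, 92.5]
eef_rot: [2.741, 1.569, -1.855]
wrist_force: [-0.5, -0.0, -0.6]
finger_gap: 67.9
finger_force: 30.0
```

Request:
{"fn": "jog_arm", "kwargs": {
  "plan": [0, 0, 0, 0, 0, 0, 0, 0, 0, 0, 0, 0, 0, 0, 0, 0, 0, 0, 0, 0, 0, 0, 0, 0, 0, 0, 0, 0, 0, 0, 0, 0, 0, 0, 0, 0, 0, 0, 0, 0, 0, 0, 0, 0, 0, 0, 0, 0],
  "claw": 0.094
}}

```text
clock: 18.1
eef_pos: [553.8, -5.4, 92.5]
eef_rot: [2.751, 1.569, -1.844]
wrist_force: [-0.3, -0.1, 0.6]
finger_gap: 94.0
finger_force: 0.0
```

Run:
```python
from m import *
s=manip.read_state(); print(s["clock"],s["eef_pos"],s["finger_gap"])
im,d=snap("scene","s7"); im=cv2.cvtColor(im,4); P=cloud("scene",d); b,g,r=[im[...,i].astype(int) for i in range(3)]
blue=(b>g+50)&(b>r+60); w=win(228,190,30)
rect(P,blue&w,112,130,"floor"); k=blue&w&(P[...,2]>112)&(P[...,2]<130)
q=P[k]; A=np.c_[q[:,:2],np.ones(len(q))]; print("tilt deg",np.degrees(np.linalg.lstsq(A[q[:,2]>119],q[q[:,2]>119,2],rcond=None)[0][:2]))
rect(P,~blue&win(233,204,45),52,60,"pan")
```

```text
18.1 [553.75596515  -5.43798991  92.45560052] 93.9930928042975
floor 469 z [113.8 120.2 122.1] c [551.   -3.2] size [68.8 70.4] ang 6.4
tilt deg [ 0.15229522 -0.04886914]
pan 725 z [52.6 54.7 56.5] c [554.7 -22.1] size [130.8 170.3] ang 6.9
```

The pot now stands flat and inverted on the pan, within about 2 mm of the centre. I'll back out, rise, and turn the tool down.

Request:
{"fn": "jog_arm", "kwargs": {
  "plan": [0.002, -0.015, 0, 0, 0, 0, 0.005, -0.045, 0, 0, 0, 0, 0.009, -0.08, 0, 0, 0, 0, 0.0128, -0.111, 0, 0, 0, 0, 0.0128, -0.111, 0.04, 0, 0, 0, 0.0128, -0.111, 0.08, 0, 0, 0, 0.0128, -0.111, 0.12, 0, 0, 0, 0.0128, -0.111, 0.14, 0.9, -7.9, 0, 0.0128, -0.111, 0.14, 1.9, -15.9, 0, 0.0128, -0.111, 0.14, 2.8, -23.8, 0, 0.0128, -0.111, 0.14, 3.8, -31.8, 0, 0.0128, -0.111, 0.14, 4.7, -39.7, 0, 0.0128, -0.111, 0.14, 5.6, -47.7, 0, 0.0128, -0.111, 0.14, 6.6, -55.6, 0, 0.0128, -0.111, 0.14, 7.5, -63.6, 0, 0.0128, -0.111, 0.14, 8.4, -71.5, 0, 0.0128, -0.111, 0.14, 9.4, -79.4, 0, 0.0128, -0.111, 0.14, 10.3, -87.4, 0, 0.0128, -0.111, 0.14, 10.5, -89.4, 0]
}}

```text
clock: 20.05
eef_pos: [566.4, -117.5, 232.5]
eef_rot: [-1.571, -0.005, 0.115]
wrist_force: [0.1, 1.3, -0.3]
finger_gap: 93.9
finger_force: 0.0
```

Request:
{"fn": "jog_arm", "kwargs": {
  "plan": [0, 0, 0, -7.94, -0.93, 0, 0, 0, 0, -15.9, -1.87, 0, 0, 0, 0, -23.8, -2.8, 0, 0, 0, 0, -31.8, -3.73, 0, 0, 0, 0, -39.7, -4.67, 0, 0, 0, 0, -47.7, -5.6, 0, 0, 0, 0, -55.6, -6.53, 0, 0, 0, 0, -63.6, -7.47, 0, 0, 0, 0, -71.5, -8.4, 0, 0, 0, 0, -79.4, -9.34, 0, 0, 0, 0, -87.4, -10.3, 0, 0, 0, 0, -89.4, -10.5, 0, 0, 0, 0, -89.4, -10.5, 0]
}}

```text
clock: 21.35
eef_pos: [566.7, -116.1, 233.2]
eef_rot: [3.141, -0.002, 0.117]
wrist_force: [0.3, 0.3, -0.5]
finger_gap: 93.9
finger_force: 0.0
```

Run:
```python
from m import *
s=manip.read_state(); print(s["clock"],s["eef_pos"],s["joints"].round(2),s["finger_gap"]); print(R.from_euler('xyz',s["eef_rot"]).as_matrix().round(3))
im,d=snap("scene","s8"); im=cv2.cvtColor(im,4); P=cloud("scene",d); b,g,r=[im[...,i].astype(int) for i in range(3)]
blue=(b>g+50)&(b>r+60); w=win(228,190,30)
rect(P,blue&w,112,130,"floor"); rect(P,blue&w,57,130,"pot");rect(P,~blue&win(233,204,45),52,60,"pan")
print("orange",np.argwhere((r>b+50)&win(233,200,45))[:10].tolist())
```

```text
21.35 [ 566.70443893 -116.12004052  233.22758672] [-0.27  0.34  1.4  -0.    1.4   1.19] 93.91743183202902
[[ 0.993  0.117  0.002]
 [ 0.117 -0.993 -0.001]
 [ 0.002  0.001 -1.   ]]
floor 469 z [113.7 120.4 122. ] c [550.3  -3. ] size [69.9 70.5] ang 5.5
pot 1032 z [ 63.2 107.4 121.6] c [550.6  -3. ] size [70.5 70.3] ang 6.2
pan 764 z [52.7 54.4 56.4] c [552.4  -3. ] size [130.6 130.3] ang 6.7
orange []
```

Request:
{"fn": "jog_arm", "kwargs": {
  "plan": [-0.003, 0.03, 0, 0, 0, 0, -0.007, 0.06, 0, 0, 0, 0, -0.011, 0.09, -0.01, 0, 0, 0, -0.014, 0.11, -0.03, 0, 0, 0, -0.014, 0.11, -0.06, 0, 0, 0, -0.014, 0.11, -0.09, 0, 0, 0, -0.014, 0.11, -0.115, 0, 0, 0, -0.014, 0.11, -0.135, 0, 0, 0, -0.014, 0.11, -0.148, 0, 0, 0, -0.014, 0.11, -0.148, 0, 0, 0, -0.014, 0.11, -0.148, 0, 0, 0]
}}

```text
clock: 22.5
eef_pos: [553.0, -6.9, 85.1]
eef_rot: [-3.141, -0.002, 0.116]
wrist_force: [-0.5, 0.0, 0.8]
finger_gap: 94.4
finger_force: 0.0
```

Request:
{"fn": "jog_arm", "kwargs": {
  "plan": [0, 0, 0, 0, 0, 0, 0, 0, 0, 0, 0, 0, 0, 0, 0, 0, 0, 0, 0, 0, 0, 0, 0, 0, 0, 0, 0, 0, 0, 0, 0, 0, 0, 0, 0, 0, 0, 0, 0, 0, 0, 0, 0, 0, 0, 0, 0, 0],
  "claw": 0.06,
  "force": 15
}}

```text
clock: 23.3
eef_pos: [552.7, -6.4, 84.5]
eef_rot: [-3.142, -0.002, 0.117]
wrist_force: [1.8, 0.6, 1.3]
finger_gap: 68.0
finger_force: 15.0
```

Request:
{"fn": "jog_arm", "kwargs": {
  "plan": [0, 0, 0.003, 0, 0, 0, 0, 0, 0.006, 0, 0, 0, 0, 0, 0.01, 0, 0, 0, 0, 0, 0.015, 0, 0, 0, 0, 0, 0.02, 0, 0, 0, 0, 0, 0.03, 0, 0, 0, 0, 0, 0.045, 0, 0, 0, 0, 0, 0.065, 0, 0, 0, 0, 0, 0.09, 0, 0, 0, 0, 0, 0.12, 0, 0, 0, 0, 0, 0.12, 0, 0, 0]
}}

```text
clock: 24.4
eef_pos: [553.9, -6.5, 209.1]
eef_rot: [3.14, -0.008, 0.117]
wrist_force: [-0.1, -0.0, -0.5]
finger_gap: 68.3
finger_force: 15.0
```

Run:
```python
from m import *
s=manip.read_state(); print(s["clock"],s["eef_pos"],s["joints"].round(2),s["finger_gap"],s["wrist_force"])
im,d=snap("scene","s9"); im=cv2.cvtColor(im,4); P=cloud("scene",d); b,g,r=[im[...,i].astype(int) for i in range(3)]
o=(r>b+40)&win(233,200,45)&(P[...,2]<80)&(P[...,2]>50); q=P[o]; a=np.radians(6.8); M=np.array([[np.cos(a),np.sin(a)],[-np.sin(a),np.cos(a)]])
x=np.c_[(q[:,:2]-[552.8,-3.5])@M.T,q[:,2]]; print(len(x),x.min(0),x.max(0),x.mean(0))
n,l,st,ce=cv2.connectedComponentsWithStats(o.astype(np.uint8)); print(st[1:],ce[1:].round(1))
for i in range(1,n):
    y=P[l==i]; print(((y[:,:2].mean(0)-[552.8,-3.5])@M.T).round(0), y[:,2].max().round(0))
blue=(b>g+50)&(b>r+60); rect(P,blue&win(228,150,40),160,260,"pot held")
```

```text
24.4 [553.94320805  -6.52295779 209.11021447] [-0.08  0.3   1.51  0.    1.32  1.38] 68.2772955782654 [-0.0611743 -0.0271854 -0.485617 ]
110 [-41.92708937 -21.11716255  54.56268224] [10.62899943 34.60417493 72.73233361] [-15.53253768   7.22885427  64.37480275]
[[226 189  10  10  48]
 [237 193   8   9  40]
 [229 200   6   6  22]] [[230.7 194.1]
 [240.3 196.8]
 [231.  202.2]]
[-15.  -9.] 73.0
[-28.  18.] 72.0
[ 6. 25.] 72.0
pot held 991 z [184.9 222.7 245.5] c [5.528e+02 5.000e-01] size [67.8 82. ] ang 5.6
```

The nuts stayed behind. I'll carry the pot over the mat, then check nuts and mat with the cameras unobstructed.

Request:
{"fn": "jog_arm", "kwargs": {
  "plan": [-0.002, -0.01, 0, 0, 0, -0.5, -0.007, -0.025, 0, 0, 0, -1.2, -0.013, -0.048, 0, 0, 0, -2.2, -0.02, -0.074, 0, 0, 0, -3.4, -0.028, -0.102, 0, 0, 0, -4.7, -0.036, -0.132, 0, 0, 0, -6, -0.044, -0.16, 0, 0, 0, -7.3, -0.051, -0.188, 0, 0, 0, -8.6, -0.058, -0.212, 0, 0, 0, -9.7, -0.063, -0.232, -0.02, 0, 0, -10.6, -0.067, -0.245, -0.04, 0, 0, -11.2, -0.067, -0.245, -0.05, 0, 0, -11.2, -0.067, -0.245, -0.05, 0, 0, -11.2]
}}

```text
clock: 25.75
eef_pos: [484.4, -251.4, 152.8]
eef_rot: [-3.14, 0.002, -0.08]
wrist_force: [1.6, 0.4, -0.9]
finger_gap: 67.7
finger_force: 15.0
```

Run:
```python
from m import *
s=manip.read_state(); print(s["clock"],s["eef_pos"],s["joints"].round(2),s["finger_gap"])
a=np.radians(6.8); M=np.array([[np.cos(a),np.sin(a)],[-np.sin(a),np.cos(a)]])
for n,uv in(("top",(265,187)),("scene",(233,203))):
    im,d=snap(n,n+"10"); P=cloud(n,d); r,g,b=[im[...,i].astype(int) for i in range(3)]
    o=((r>b+35)&win(*uv,32)).astype(np.uint8)
    c0=onz(n,*((263.9,187.7) if n=="top" else (228,199.8)),56)
    N,l,st,ce=cv2.connectedComponentsWithStats(o)
    for i in range(1,N):
        if st[i,4]>3: print(n,st[i],ce[i].round(1),"pan frame@62",(M@(onz(n,*ce[i],62)-c0)).round(1))
    v=[(''.join('#' if x else '.' for x in row)) for row in o[ (175 if n=="top" else 185):(205 if n=="top" else 212), 245 if n=="top" else 215:285 if n=="top" else 255]]
    print('\n'.join(v))
for n,uv in(("top",(334,213)),("scene",(215,168))):
    im=cv2.imread(f"pics/{n}0.png"); b,g,r=[im[...,i].astype(int) for i in range(3)]
    N,l,st,ce=cv2.connectedComponentsWithStats(((g>b+50)&(g>r+50)).astype(np.uint8)); k=l==l[uv[1],uv[0]]
    v,u=np.where(k); Q=np.array([onz(n,x,y,3) for x,y in zip(u,v)]); print(n,cv2.minAreaRect(Q.astype(np.float32)),len(Q))
```

```text
25.75 [ 484.41278899 -251.35427905  152.77328155] [-0.55  0.34  1.59  0.    1.21  1.1 ] 67.71986298984328
top [256 184   3   5  12] [256.9 186.1] pan frame@62 [ 6.  23.1]
top [261 188  11  12  53] [265.9 193.7] pan frame@62 [-22.4  -4.6]
top [255 194   5   3  15] [257. 195.] pan frame@62 [-24.4  25.4]
top [288 213   2   3   5] [288.4 214.2] pan frame@62 [-97.2 -72.4]
........................................
........................................
........................................
........................................
........................................
........................................
........................................
........................................
........................................
...........##...........................
...........##...........................
...........###..........................
...........###..........................
............##.......###................
.....................####...............
....................##.##...............
.....................####...............
.....................####........
[... 1339 characters left out ...]
##......####...........
...............#####.....####...........
..............####......................
..............###.......................
..............###.......................
...............###......................
........................................
........................................
........................................
........................................
........................................
........................................
top ((488.0953674316406, -252.0471649169922), (142.89761352539062, 142.61561584472656), 85.88435363769531) 1707
scene ((485.6837158203125, -248.02786254882812), (143.19021606445312, 141.38340759277344), 86.03789520263672) 985
```

The top view finds all five nuts inside the former pot footprint, around the ring, and none elsewhere. The mat centre is about (487,-251). I'll lower the pot onto the mat.

Request:
{"fn": "jog_arm", "kwargs": {
  "plan": [0, 0, -0.02, 0, 0, 0, 0, 0, -0.05, 0, 0, 0, 0, 0, -0.08, 0, 0, 0, 0, 0, -0.1, 0, 0, 0, 0, 0, -0.11, 0, 0, 0, 0, 0, -0.116, 0, 0, 0, 0, 0, -0.12, 0, 0, 0, 0, 0, -0.12, 0, 0, 0, 0, 0, -0.12, 0, 0, 0]
}}

```text
clock: 26.75
eef_pos: [486.0, -251.6, 35.2]
eef_rot: [3.141, -0.003, -0.079]
wrist_force: [-0.5, 0.0, -1.0]
finger_gap: 67.9
finger_force: 15.0
```

Run:
```python
from m import *
s=manip.read_state(); print(s["clock"],s["eef_pos"],s["wrist_force"])
im,d=snap("scene","s11"); P=cloud("scene",d); r,g,b=[im[...,i].astype(int) for i in range(3)]
blue=(b>g+50)&(b>r+60)&win(215,158,35); q=P[blue]; print(np.percentile(q[:,2],[2,10,50,90,98]),q[:,:2].mean(0))
```

```text
26.75 [ 485.95217556 -251.61179546   35.24248594] [-0.5341376   0.03909104 -0.95485394]
[ 7.2790289  14.87676638 50.67241375 71.69743072 73.61685204] [ 496.18198382 -228.50286882]
```

Request:
{"fn": "jog_arm", "kwargs": {
  "plan": [0, 0, -0.001, 0, 0, 0, 0, 0, -0.002, 0, 0, 0, 0, 0, -0.003, 0, 0, 0, 0, 0, -0.0035, 0, 0, 0, 0, 0, -0.0035, 0, 0, 0, 0, 0, -0.0035, 0, 0, 0]
}}

```text
clock: 27.4
eef_pos: [485.8, -251.5, 32.5]
eef_rot: [3.141, -0.002, -0.079]
wrist_force: [-7.1, 5.2, 18.2]
finger_gap: 67.6
finger_force: 15.0
```

Contact (18 N on the mat). I'll release, then rise.

Request:
{"fn": "jog_arm", "kwargs": {
  "plan": [0, 0, 0.001, 0, 0, 0, 0, 0, 0.001, 0, 0, 0, 0, 0, 0.001, 0, 0, 0]
}}

```text
clock: 27.7
eef_pos: [485.7, -251.5, 32.5]
eef_rot: [3.141, -0.002, -0.079]
wrist_force: [-3.3, 1.5, 8.2]
finger_gap: 68.0
finger_force: 15.0
```

Request:
{"fn": "jog_arm", "kwargs": {
  "plan": [0, 0, 0, 0, 0, 0, 0, 0, 0, 0, 0, 0, 0, 0, 0, 0, 0, 0, 0, 0, 0, 0, 0, 0, 0, 0, 0, 0, 0, 0, 0, 0, 0, 0, 0, 0, 0, 0, 0, 0, 0, 0, 0, 0, 0.02, 0, 0, 0, 0, 0, 0.05, 0, 0, 0, 0, 0, 0.09, 0, 0, 0, 0, 0, 0.13, 0, 0, 0, -0.02, -0.04, 0.16, 0, 0, 0, -0.04, -0.08, 0.18, 0, 0, 0, -0.06, -0.12, 0.18, 0, 0, 0, -0.07, -0.15, 0.18, 0, 0, 0, -0.07, -0.15, 0.18, 0, 0, 0],
  "claw": 0.094
}}

```text
clock: 29.3
eef_pos: [413.8, -404.3, 211.7]
eef_rot: [3.141, -0.001, -0.083]
wrist_force: [0.2, 0.3, -0.4]
finger_gap: 93.8
finger_force: 0.0
```

Run:
```python
from m import *
s=manip.read_state(); print(s["clock"],s["eef_pos"],s["finger_gap"])
for n,uv,w in(("top",(334,213),22),("scene",(215,158),40)):
    im,d=snap(n,n+"12"); P=cloud(n,d); r,g,b=[im[...,i].astype(int) for i in range(3)]
    blue=(b>g+50)&(b>r+60)&win(*uv,w)
    if blue.sum()>20: rect(P,blue,60,80,n+" floor"); rect(P,blue,8,80,n+" pot")
    gm=(g>b+50)&(g>r+50); N,l,st,ce=cv2.connectedComponentsWithStats((gm|blue).astype(np.uint8)); k=l==l[uv[1],uv[0]]
    print(n,"mat px",st[l[uv[1],uv[0]]])
    o=((r>b+35)&win(*((265,187) if n=="top" else (233,203)),28)).astype(np.uint8); N,l,st,ce=cv2.connectedComponentsWithStats(o); print(st[1:].tolist())
```

```text
29.3 [ 413.81619055 -404.33035233  211.68333798] 93.84149892824038
top floor 16 z [60.6 64.  69.1] c [ 469.1 -231. ] size [69.3 33.4] ang 39.4
top pot 112 z [12.8 37.9 64.9] c [ 472.9 -235.9] size [90.9 45.8] ang 40.5
top mat px [     0      0    512    384 195163]
[[256, 184, 3, 5, 12], [265, 188, 6, 8, 32], [255, 194, 5, 3, 15], [261, 195, 5, 5, 21], [288, 213, 2, 2, 3]]
scene floor 278 z [62.1 68.  70.2] c [ 482.5 -249.4] size [75.1 70. ] ang 85.7
scene pot 621 z [12.2 56.1 69.7] c [ 488.7 -177.6] size [219.6  70. ] ang 85.3
scene mat px [ 189  144   54   41 1230]
[[240, 178, 4, 3, 8], [226, 189, 10, 17, 74], [237, 193, 8, 9, 43]]
```

The pot stands flat on the mat with its top at 68–69 mm, within a few mm of the centre. The nuts haven't moved. I'll hand in.

```bash
python3 -c "
from cell import manip
print(manip.sign_off())"
```

```text
the job is handed in; nothing more can be done
None
```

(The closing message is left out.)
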